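# Tip the brass base weights out of the flip-top tin into the sorting tray

### The arm

A 7-joint arm with a two-finger parallel gripper is mounted at the origin on the work surface. World frame = base frame: x ahead of the robot, y to its left, z up, the work surface at z = 0. Lengths are in m, angles in rad, forces in N, time in s.
With the tool pointing down it reaches from about 0.425 to 0.825 m from the base axis. Payload 3.6 kg.
Tool frame: the origin (TCP) lies midway between the tips of the shut fingers; the grasp point (between the pads) lies ctrl.grip_point_offset behind it (ctrl.grip_point_offset is the distance from the TCP to the grasp point, in m); z points along the fingers, x is the direction in which the jaws open and shut, and the axes are right-handed (so a half turn about z gives the same grasp; the last joint's range is limited). The gripper opens to 85 mm and grips with 20 to 120 N. Pads are 22 mm wide; open, the fingers measure 114 mm over their backs; the gripper's body (76 mm by 85 mm) begins 54 mm behind the grasp point. The pads swing forward as they close: fully open they stand 13 mm farther back than shut.
Start: joints at [-1.288, 0.615, -0.013, 1.423, 0.008, 1.103, -0.04], TCP at [0.198, 0.619, 0.231] pointing down, gripper open.
Joint ranges: [-3.12, 3.12], [-0.3, 2.06], [-1.34, 1.32], [0.26, 2.42], [-1.36, 4.5], [0.01, 1.98], [-2.84, 2.84]. Speed limits (rad/s): [2.79, 2.79, 3.14, 3.14, 3.14, 3.14, 3.14].

### API

Orientations are given as a unit quaternion [w, x, y, z].
In Python, from cell import ctrl gives the robot as it stands. The module is installed in compiled form; this text tells all that it offers.
- The arm moves only by the shell command python3 -m jog 'ROWS' [FORCE]. ROWS is JSON, a list of rows, each a list of 3 entries, a list of its own where there are three numbers: the shift along the tool's x, y, z in mm, then the turn, a rotation vector about the tool's x, y, z in rad, then the finger opening in mm, from 0 to 85.4. A call has 1 to 10 rows; each row is the pose to reach, as a shift and turn from the pose measured when the call began, along the tool's axes at that moment; what a row does not reach only later rows make up. A row lasts 1/10 s, in which the tool goes at most 50 mm and 8.59 degrees, less where a joint would pass 70% of its speed; a pose out of reach is approached as far as the arm can. A call with a gripper value outside its range is refused whole. The fingers move at their own pace and stop on an object; FORCE is the grip in N (left out, the last holds). Time passes only in rows, so rows that repeat a pose let the fingers close. It gives the time, the measured TCP pose, the force and the opening at its end, in the units of the state.
- ctrl.observe(): the state, without advancing time (a new reading comes with each control period).
- ctrl.grab_frame(name): name is "side" or "top"; returns a dict with "image" (420x560x3 uint8, blue, green, red), "fx", "fy", "cx", "cy" (pixels), "R" (3x3) and "t" (3): a world point X has camera coordinates R X + t. Camera axes: x right, y down, z forward; pixel columns grow to the right and rows downward; lengths in m; the calibration is good to about 2 mm. A picture is of the moment at which its call begins. There is no depth.
- ctrl.finish_job(): hands the job in, once; it reports no verdict.
The state is a dict: "t": time; "joint_pos": joint angles; "qd": joint speeds; "joint_efforts": joint torques, N m; "tcp_pos": TCP position; "eef_rot": TCP orientation; "contact_force": force on the tool from outside, world axes, zero at the start; "ft_torque": the same for the moment, N m; "finger_gap": finger opening in m.
Only numpy, scipy, OpenCV 4.12 (cv2) and the standard library are available. Lean on these libraries where they do the work, as an engineer would, in place of code of your own. Each camera call takes 0.05 s, during which the arm holds its last target. There are 200 camera calls.

### The job

Swing the magnifier lamp away until its round head is right off the grey tray, and leave it there. Then take the yellow flip-top tin, turn it over above the tray so that its lid swings open and all five brass slugs drop into the tray, and stand the empty tin upright, lid shut, in the middle of the round cork mat. Leave the other things on the table where they are.

Things in the scene. Friction and masses are not known exactly. Their poses are not given: they have to be found in the camera images.
- tin_center (a point): Centre (43 mm above the underside) of the loose yellow flip-top tin with white lid: 44 mm (x) by 60 mm (y), 86 mm tall, walls 3 mm, 0.15 kg or so, 70 g of slugs inside. Starts upright on the table, its yaw (+x from world +x) -1.55 to -0.8 rad. z is up, out of the lid; lid hinged along the top edge of the +x face; black thumb tab sticks out 6 mm at the top of the -x face. Grip the two y faces, 60 mm apart.
- tin_lid (a joint): Opening angle of the tin's lid, rad: 0 shut, 1.5 fully open (stop). The lid is a 44 mm (x) by 52 mm (y) plate, 3 mm thick, plus the tab; its free edge sweeps a 50 mm arc about the hinge, and a hand in the way (palm over the lid) keeps it shut. Free hinge, no catch or spring: it falls open when the tin is turned over and falls shut by itself when the tin is stood up again.
- slug0_center (a point): Centre of brass slug 1 of 5: a loose cylinder 14 mm in diameter, 12 mm long, 14 g. Starts on the floor inside the yellow tin.
- slug1_center (a point): Centre of brass slug 2 of 5: a loose cylinder 14 mm in diameter, 12 mm long, 14 g. Starts on the floor inside the yellow tin.
- slug2_center (a point): Centre of brass slug 3 of 5: a loose cylinder 14 mm in diameter, 12 mm long, 14 g. Starts on the floor inside the yellow tin.
- slug3_center (a point): Centre of brass slug 4 of 5: a loose cylinder 14 mm in diameter, 12 mm long, 14 g. Starts on the floor inside the yellow tin.
- slug4_center (a point): Centre of brass slug 5 of 5: a loose cylinder 14 mm in diameter, 12 mm long, 14 g. Starts on the floor inside the yellow tin.
- tray_in (a point): Centre of the inner floor (5 mm above the table) of the grey open tray, fixed: 210 mm (x) by 180 mm (y) outside, walls 5 mm thick and 45 mm high above the table, floor lined in blue. Its axes turn with it.
- mat: Round cork mat, fixed: 124 mm in diameter, 4 mm thick; origin at the centre of its underside on the table. The empty tin goes on it.
- lamp_head (a point): Centre of the lamp's round white magnifier head: 116 mm in diameter, 22 mm thick (200 to 222 mm above the table), on the swinging arm, 220 mm from the hinge. It hangs over the tray at the start.
- lamp_knob (a point): Middle of the orange knob standing upright on the head's rim, 268 mm from the hinge axis on the line through the head's centre: 16 mm in diameter, from 222 to 267 mm above the table (this point at 245 mm). Pinch it from above or push it to swing the arm.
- lamp_hinge (a point): Point on the lamp arm's vertical hinge axis, 245 mm above the table, on an 18 mm post (28 mm collar up to 265 mm) on a 70 by 80 mm black foot, fixed behind the tray. The arm (16 mm wide, from 233 to 245 mm up) runs from here to the head.
- lamp_arm (a joint): Lamp arm angle, rad: 0 when the arm points from the post to the robot (-x, but for up to 0.05 rad of foot yaw); grows as the head swings to the robot's left (+y). Swings both ways, stops at -1.5 and 1.5. Stays where it is left: hinge friction 0.12 N m.
- blue_tin: Blue flip-top tin of the same shape and size (44 x 60 x 86 mm); bystander. Origin: centre of its underside.
- glue: White glue bottle, 52 mm in diameter, 110 mm tall, bystander. Origin: centre of its underside.
- dog: Carved wooden dog on a base 62 x 44 mm, 80 mm tall in all, bystander. Origin: centre of its underside.
- sander: Grey sanding block 70 (x) x 30 (y) x 24 mm, bystander. Origin: centre of its underside.
- knife: Carving knife lying flat, 170 mm along x (from -90 to +80 mm), handle 16 mm thick, bystander. Origin: on the table below its middle.
- gouge: Gouge lying flat, same size as the knife, bystander. Origin: on the table below its middle.
Things that resemble listed ones, but are neither listed nor needed, are in the scene too. What is meant by the mat is not black or red, and is the smaller of those in its own colour.

How it is judged:
By the outcome, as a careful person would: the job done as asked, in the order asked, and still so for the second after the job is handed in, with the robot touching nothing.
It also fails if it takes over 72 s, if anything falls off the work surface, if the arm or the gripper's body presses on something with over 40 N, if the wrist force passes 120 N, or if a joint passes its speed limit or range.

## Working session

There is one attempt and no reset: what is moved stays moved. The work goes in short steps, Python scripts to look and compute and a shell command to move; the robot and the scene stay as the last step left them, time stands still between calls to the robot, and variables do not carry over. Pictures are saved under pics/ and viewed, about 8 in all and at most 12, crops included, and the job is handed in when it is done.

```bash
mkdir -p pics
cat > h.py <<'E'
import numpy as np, cv2
from cell import ctrl
from scipy.spatial.transform import Rotation as Ro
def snap(n,fn,crop=None,s=1):
    f=ctrl.grab_frame(n); im=f["image"]
    np.savez("pics/"+fn+".npz",**{k:f[k] for k in f})
    if crop: im=im[crop[1]:crop[3],crop[0]:crop[2]]
    if s!=1: im=cv2.resize(im,None,fx=s,fy=s,interpolation=cv2.INTER_CUBIC)
    cv2.imwrite("pics/"+fn+".png",im); return f
def ray(f,u,v,z):
    R=np.array(f["R"]);t=np.array(f["t"]);c=-R.T@t
    d=R.T@np.array([(u-f["cx"])/f["fx"],(v-f["cy"])/f["fy"],1]); return c+d*(z-c[2])/d[2]
def proj(f,X):
    p=np.array(f["R"])@np.array(X)+np.array(f["t"]); return np.array([f["fx"]*p[0]/p[2]+f["cx"],f["fy"]*p[1]/p[2]+f["cy"]])
def rot(q): return Ro.from_quat([q[1],q[2],q[3],q[0]])
def st():
    s=ctrl.observe(); R=rot(s["eef_rot"]).as_matrix()
    print("t",round(s["t"],2),"tcp",np.round(s["tcp_pos"],4),"gap",round(s["finger_gap"],4),"F",np.round(s["contact_force"],1)); print("x",np.round(R[:,0],3),"y",np.round(R[:,1],3),"z",np.round(R[:,2],3)); print("q",np.round(s["joint_pos"],2))
    return np.array(s["tcp_pos"]),R
def delta(P,Rt=None):
    p,R=st(); print("shift mm",np.round(R.T@(np.array(P)-p)*1000,1))
    if Rt is not None: print("rotvec",np.round(Ro.from_matrix(R.T@Rt).as_rotvec(),3))
E
python3 - <<'E'
from h import *
st(); print(ctrl.grip_point_offset)
for n in("top","side"):
    f=snap(n,n+"0",s=1.4); print(n,f["fx"],f["cx"],f["cy"],np.round(f["R"],3).tolist(),np.round(-np.array(f["R"]).T@f["t"],3))
E
```

```text
t 0.0 tcp [0.1979 0.6183 0.2301] gap 0.0855 F [ 0.2 -0.3 -0.1]
x [ 0.305  0.952 -0.003] y [ 0.952 -0.305  0.   ] z [-0.001 -0.002 -1.   ]
q [-1.29  0.62 -0.01  1.42  0.01  1.1  -0.04]
0.0187
top 479.78183915517053 279.7155866302016 201.10494855523015 [[0.025, -1.0, -0.004], [-0.998, -0.024, -0.059], [0.059, 0.006, -0.998]] [ 0.412 -0.125  1.454]
side 466.78290680080585 275.51482276118486 205.1169905049426 [[0.913, -0.407, 0.004], [-0.288, -0.654, -0.699], [0.287, 0.637, -0.715]] [ 0.163 -0.866  1.022]
```

View pics/top0.png

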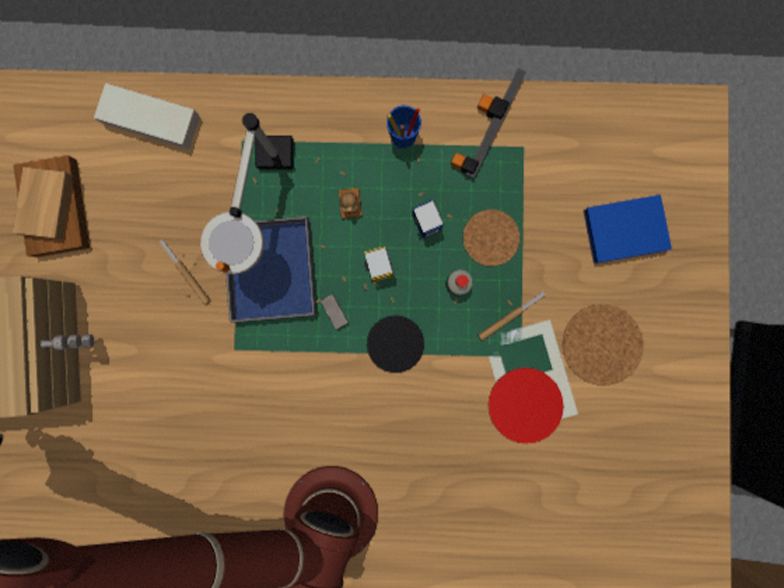

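View pics/side0.png

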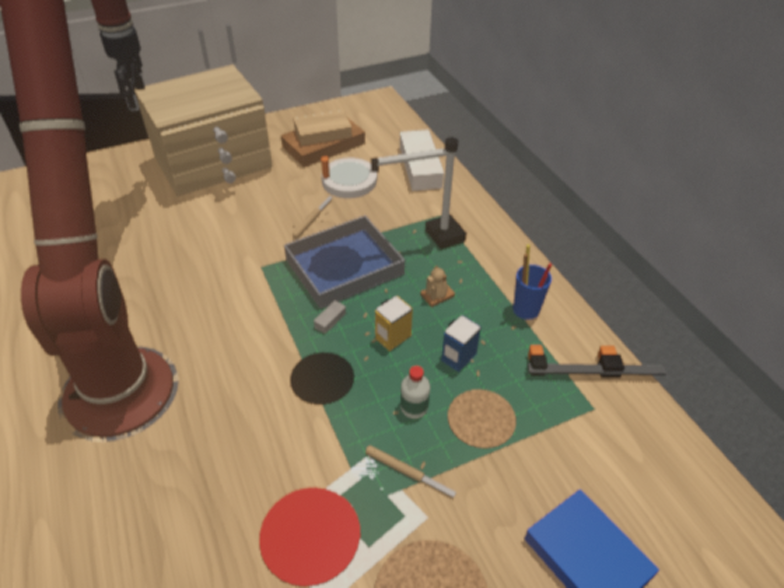

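The top picture (x1.4) shows these items:
- The lamp head is at (232,243), its knob at (222,267) and the hinge top at (251,121).
- The tray is at about (271,269).
- The yellow tin is at (379,264); the blue one at (429,218) is the bystander.
- There are four round mats: black (396,344), red (526,405), large cork (603,345) and small cork (491,237). The small cork one fits, because it is neither black nor red and is the smaller of the two cork mats.

Next I measure and confirm in a crop.

Run:
```python
from h import *
f=dict(np.load("pics/top0.npz")); g=dict(np.load("pics/side0.npz"))
def P(n,u,v,z): print(n,np.round(ray(f,u/1.4,v/1.4,z),3))
def S(n,u,v,z): print(n,"side",np.round(ray(g,u/1.4,v/1.4,z),3))
P("head",232,242,.222);S("head",350,174,.222)
P("knob",222,266,.267);S("knob",325,159,.267)
P("hinge",251,120,.265);S("hinge",451,144,.265)
for u,v in((228,227),(308,217),(314,315),(232,321)):P("traycorner",u,v,.045)
P("tin",378.5,263,.086);P("mat",491.5,237,.004);S("mat",482,418,.004);P("bigcork",603,345,.004)
P("matL",463,237,.004);P("matR",520,237,.004);P("bigL",562,345,.004);P("bigR",643,345,.004)
P("blue",428,216,.086);P("glue",461,282,.11);P("dog",349,203,.04);P("sander",334,312,.024);P("matblack",396,344,0);P("gouge",512,316,.01);P("knife",185,272,.01)
a=f["image"][140:260,215:395]; b=g["image"][180:330,190:390]
o=np.hstack([cv2.resize(a,(450,300),interpolation=2),cv2.resize(b,(350,300),interpolation=2)])
# finer tin zoom
c=cv2.resize(f["image"][165:210,245:300],(550,450),interpolation=2); d=cv2.resize(g["image"][205:255,262:300],(250,329),interpolation=2)
w=np.zeros((750,800,3),np.uint8); w[:300]=o; w[300:,:550]=c; w[300:629,550:]=d
cv2.imwrite("pics/crop1.png",cv2.resize(w,(640,600),interpolation=3))
```

```text
head [0.551 0.178 0.222]
head side [0.55  0.175 0.222]
knob [0.502 0.183 0.267]
knob side [0.502 0.183 0.267]
hinge [0.767 0.142 0.265]
hinge side [0.759 0.132 0.265]
traycorner [0.602 0.231 0.045]
traycorner [0.628 0.063 0.045]
traycorner [0.421 0.044 0.045]
traycorner [0.404 0.215 0.045]
tin [ 0.53  -0.09   0.086]
mat [ 0.6   -0.331  0.004]
mat side [ 0.597 -0.334  0.004]
bigcork [ 0.372 -0.574  0.004]
matL [ 0.598 -0.27   0.004]
matR [ 0.601 -0.393  0.004]
bigL [ 0.37  -0.486  0.004]
bigR [ 0.374 -0.66   0.004]
blue [ 0.629 -0.189  0.086]
glue [ 0.494 -0.257  0.11 ]
dog [ 0.661 -0.023  0.04 ]
sander [0.429 0.004 0.024]
matblack [ 0.363 -0.13   0.   ]
gouge [ 0.43  -0.377  0.01 ]
knife [0.507 0.329 0.01 ]
```

View pics/crop1.png

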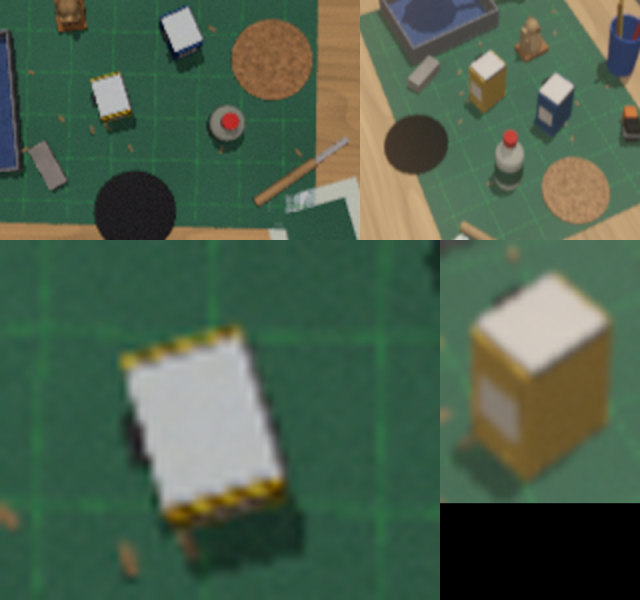

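The crop confirms the choices. The small cork mat measures 123 mm across (the large one 174 mm). The yellow tin's tab is on the left (+y) edge of its lid at (132,435), so its +x points to about world -y. First I pinch the lamp knob from above.

```bash
python3 - <<'E'
from h import *
f=dict(np.load("pics/top0.npz"))
C=np.array([ray(f,245+x/8,165+(y-240)/8,.086)[:2] for x,y in((120,360),(240,328),(285,490),(168,520))])
print(C.mean(0)); e=lambda a,b:(round(np.hypot(*(C[b]-C[a])),3),round(np.arctan2(*(C[b]-C[a])[::-1]),3)); print("x",e(0,1),e(3,2),"y",e(3,0),e(2,1))
E
python3 -m jog '[[[-160,210,-90],[0,0,0],80],[[-321,422,-80],[0,0,0],80],[[-321,422,-80],[0,0,0],80],[[-321,422,-80],[0,0,0],80],[[-321,422,-80],[0,0,0],80],[[-321,422,-80],[0,0,0],80],[[-321,422,-80],[0,0,0],80],[[-321,422,-80],[0,0,0],80],[[-321,422,-80],[0,0,0],80],[[-321,422,-80],[0,0,0],80]]' 25
python3 - <<'E'
from h import *
delta([.502,.183,.30])
E
```

```text
[ 0.52968641 -0.08995785]
x (np.float64(0.044), np.float64(-1.285)) (np.float64(0.043), np.float64(-1.295)) y (np.float64(0.06), np.float64(0.317)) (np.float64(0.06), np.float64(0.295))
t: 1.1
tcp_pos: [0.4814, 0.2127, 0.3062]
eef_rot: [0.001, 0.808, 0.59, -0.001]
contact_force: [1.0, 0.2, -0.9]
finger_gap: 0.0801
t 1.1 tcp [0.4814 0.2127 0.3062] gap 0.0801 F [ 1.   0.2 -0.9]
x [ 0.305  0.952 -0.003] y [ 0.952 -0.305 -0.001] z [-0.001 -0.002 -1.   ]
q [-0.51  0.35  0.08  1.66 -0.03  1.13  0.83]
shift mm [-22.   28.6   6.2]
```

```bash
python3 -m jog '[[[-22,29,6],[0,0,0],80],[[-22,29,40],[0,0,0],80],[[-22,29,68],[0,0,0],80],[[-22,29,68],[0,0,0],80],[[-22,29,68],[0,0,0],10],[[-22,29,68],[0,0,0],10],[[-22,29,68],[0,0,0],10],[[-22,29,68],[0,0,0],10],[[-22,29,68],[0,0,0],10],[[-22,29,68],[0,0,0],10]]' 25
python3 - <<'E'
from h import *
p,R=st()
h=np.array([.763,.137])
for k in range(1,6):
    # rotate grasp about hinge by -0.2*k (clockwise)
    a=-.2*k; v=p[:2]-h; q=h+np.array([[np.cos(a),-np.sin(a)],[np.sin(a),np.cos(a)]])@v
    print(k,np.round(q,3),np.round(R.T@(np.r_[q,p[2]]-p)*1000))
E
```

```text
t: 2.1
tcp_pos: [0.5029, 0.1832, 0.2394]
eef_rot: [0.001, 0.808, 0.59, 0.0]
contact_force: [0.4, 0.5, 5.0]
finger_gap: 0.0148
t 2.1 tcp [0.5029 0.1832 0.2394] gap 0.0148 F [0.4 0.5 5. ]
x [ 0.304  0.953 -0.001] y [ 0.953 -0.304  0.001] z [ 0.001 -0.001 -1.   ]
q [-0.45  0.43  0.09  1.75 -0.04  0.97  0.91]
1 [0.517 0.234] [53. -2. -0.]
2 [0.541 0.281] [105.   7.  -0.]
3 [0.574 0.322] [154.  26.  -0.]
4 [0.615 0.356] [198.  54.  -0.]
5 [0.661 0.381] [236.  91.  -0.]
```

```bash
python3 -m jog '[[[27,-2,0],[0,0,0.1],10],[[53,-2,0],[0,0,0.2],10],[[79,2,0],[0,0,0.3],10],[[105,7,0],[0,0,0.4],10],[[130,15,0],[0,0,0.5],10],[[154,26,0],[0,0,0.6],10],[[176,39,0],[0,0,0.7],10],[[198,54,0],[0,0,0.8],10],[[218,72,0],[0,0,0.9],10],[[236,91,0],[0,0,1.0],10]]'
python3 - <<'E'
from h import *
st(); snap("top","top1",s=1.4)
E
```

```text
t: 3.1
tcp_pos: [0.658, 0.3874, 0.2395]
eef_rot: [-0.004, 0.991, 0.131, -0.002]
contact_force: [-5.3, 5.1, 3.3]
finger_gap: 0.0151
t 3.1 tcp [0.658  0.3874 0.2395] gap 0.0151 F [-5.3  5.1  3.3]
x [ 0.966  0.26  -0.003] y [ 0.26  -0.966 -0.009] z [-0.005  0.008 -1.   ]
q [-0.69  0.83  0.32  0.99 -0.25  1.35 -0.14]
```

View pics/top1.png

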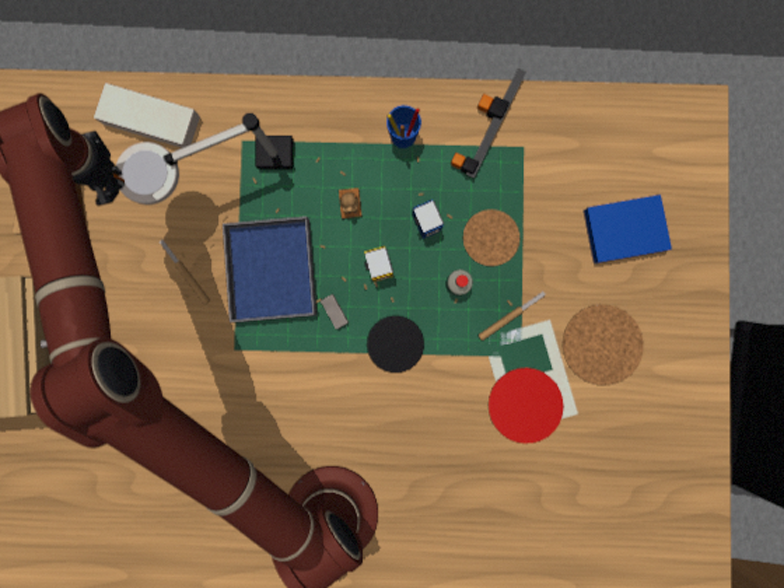

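The lamp head is now at (147,173), and the tray's nearest corner is at (225,225), so it is well off the tray. The tray is fully visible, with corners (225,225), (307,217), (314,314) and (232,321). I release the knob, lift, and fit a rough kinematic model for planning the tin pose.

```bash
python3 -m jog '[[[0,0,0],[0,0,0],80],[[0,0,0],[0,0,0],80],[[0,0,0],[0,0,0],80],[[0,0,0],[0,0,0],80],[[0,0,-40],[0,0,0],80],[[0,0,-80],[0,0,0],80],[[0,0,-100],[0,0,0],80]]'
cat > k.py <<'E'
from h import *
from scipy.optimize import least_squares
D=[([-1.29,.62,-.01,1.42,.01,1.1,-.04],[.1979,.6183,.2301],[.305,.952,-.003],[-.001,-.002,-1]),
([-.51,.35,.08,1.66,-.03,1.13,.83],[.4814,.2127,.3062],[.305,.952,-.003],[-.001,-.002,-1]),
([-.45,.43,.09,1.75,-.04,.97,.91],[.5029,.1832,.2394],[.304,.953,-.001],[.001,-.001,-1]),
([-.69,.83,.32,.99,-.25,1.35,-.14],[.658,.3874,.2395],[.966,.26,-.003],[-.005,.008,-1])]
s=ctrl.observe(); Rm=rot(s["eef_rot"]).as_matrix(); D.append((list(s["joint_pos"]),s["tcp_pos"],Rm[:,0],Rm[:,2]))
E_=lambda ax,a:Ro.from_euler(ax,a).as_matrix()
def fk(q,L,S):
    R=E_('z',S[0]*q[0]);p=np.array([0,0,L[0]])
    R=R@E_('y',q[1])@E_('z',S[1]*q[2]); p=p+R@[L[4],0,L[1]]
    R=R@E_('y',q[3])@E_('z',S[2]*q[4]); p=p+R@[L[5],0,L[2]]
    R=R@E_('y',q[5])@E_('z',S[3]*q[6]+np.pi); p=p+R@[L[6]*-1,0,L[3]]
    return p,R
def fit():
    import itertools; best=None
    for S in itertools.product([-1],[1,-1],[1,-1],[1,-1]):
        def r(L):
            o=[]
            for q,p,x,z in D:
                a,R=fk(q,L,S); o+=list(a-p)+list(.2*(R[:,0]-x))+list(.2*(R[:,2]-z))
            return np.array(o+[1e-3*v for v in L[4:]])
        m=least_squares(r,[.34,.4,.4,.25,0,0,0]); 
        print(S,round(np.abs(m.fun).max(),4),np.round(m.x,3))
        if best is None or m.cost<best[0]: best=(m.cost,m.x,S)
    return best[1:]
E
python3 - <<'E'
from k import *
st(); fit()
f=dict(np.load("pics/top1.npz")); C=np.array([ray(f,u/1.4,v/1.4,.045) for u,v in((225,225),(307,217),(314,314),(232,321))]); print(np.round(C,3).tolist(),C.mean(0)); print("head",ray(f,147/1.4,173/1.4,.222))
E
```

```text
t: 3.85
tcp_pos: [0.6631, 0.3874, 0.3445]
eef_rot: [-0.006, 0.992, 0.13, 0.005]
contact_force: [0.2, -0.0, 0.8]
finger_gap: 0.0803
t 3.85 tcp [0.6631 0.3874 0.3445] gap 0.0803 F [ 0.2 -0.   0.8]
x [0.966 0.257 0.012] y [ 0.257 -0.966 -0.01 ] z [ 0.009  0.013 -1.   ]
q [-0.67  0.8   0.34  0.77 -0.25  1.59 -0.18]
(-1, 1, 1, 1) 0.2602 [13.728  0.675  0.1   14.664 -0.228 -0.621 -0.113]
(-1, 1, 1, -1) 0.0949 [13.506  0.825  0.225 14.463 -0.187 -0.582  0.143]
(-1, 1, -1, 1) 0.2683 [-0.398  0.393  0.381 -0.464 -0.015 -0.029 -0.072]
(-1, 1, -1, -1) 0.0847 [-0.462  0.541  0.426 -0.388 -0.031 -0.057  0.068]
(-1, -1, 1, 1) 0.2895 [ 0.01   0.524  0.369  0.017  0.01   0.021 -0.021]
(-1, -1, 1, -1) 0.0869 [-0.009  0.568  0.383  0.039  0.005  0.013  0.021]
(-1, -1, -1, 1) 0.2976 [-0.766  0.496  0.382 -0.834  0.029  0.06  -0.025]
(-1, -1, -1, -1) 0.0275 [-0.946  0.526  0.406 -1.01   0.036  0.07   0.023]
[[0.607, 0.238, 0.045], [0.628, 0.065, 0.045], [0.423, 0.044, 0.045], [0.404, 0.215, 0.045]] [0.51546878 0.14042873 0.045     ]
head [0.67580319 0.34114696 0.222     ]
```

```bash
python3 -m jog '[[[-60,75,0],[0,0,0],80],[[-120,145,0],[0,0,0],80],[[-180,220,10],[0,0,0],80],[[-232,290,20],[-0.14,0,0],80],[[-232,290,20],[-0.28,0,0],80],[[-232,290,20],[-0.42,0,0],80],[[-232,290,20],[-0.56,0,0],80],[[-232,290,20],[-0.7,0,0],80],[[-232,290,20],[-0.85,0,0],80],[[-232,290,20],[-0.85,0,0],80]]'
cat > g.py <<'E'
from h import *
def tgt(yaw,al,flip=1):
    z=np.array([np.cos(al)*np.cos(yaw),np.cos(al)*np.sin(yaw),-np.sin(al)]); x=flip*np.array([-np.sin(yaw),np.cos(yaw),0]); return np.c_[x,np.cross(z,x),z]
E
python3 - <<'E'
from g import *
R=tgt(-1.28,np.radians(40)); G=np.array([.530,-.090,.065])+[-.0017,.0057,0]
T=G+.0187*R[:,2]; print(T)
delta(T,R); p,_=st(); delta(T-.1*R[:,2],R)
E
```

```text
t: 4.85
tcp_pos: [0.5118, 0.0519, 0.3155]
eef_rot: [0.404, 0.905, 0.121, 0.057]
contact_force: [-0.7, 0.9, -0.7]
finger_gap: 0.0801
[ 0.5324072  -0.09802361  0.05297987]
t 4.85 tcp [0.5118 0.0519 0.3155] gap 0.0801 F [-0.7  0.9 -0.7]
x [0.964 0.265 0.005] y [ 0.173 -0.645  0.744] z [ 0.2   -0.717 -0.668]
q [-1.03  0.52  0.69  1.82  0.58  1.1  -0.45]
shift mm [-21.  -95.1 286.9]
rotvec [-0.033  0.014 -0.019]
t 4.85 tcp [0.5118 0.0519 0.3155] gap 0.0801 F [-0.7  0.9 -0.7]
x [0.964 0.265 0.005] y [ 0.173 -0.645  0.744] z [ 0.2   -0.717 -0.668]
q [-1.03  0.52  0.69  1.82  0.58  1.1  -0.45]
t 4.85 tcp [0.5118 0.0519 0.3155] gap 0.0801 F [-0.7  0.9 -0.7]
x [0.964 0.265 0.005] y [ 0.173 -0.645  0.744] z [ 0.2   -0.717 -0.668]
q [-1.03  0.52  0.69  1.82  0.58  1.1  -0.45]
shift mm [-22.5 -98.4 187. ]
rotvec [-0.033  0.014 -0.019]
```

```bash
python3 -m jog '[[[-8,-40,60],[-0.033,0.014,-0.019],80],[[-16,-75,110],[-0.033,0.014,-0.019],80],[[-22,-98,150],[-0.033,0.014,-0.019],80],[[-22,-98,187],[-0.033,0.014,-0.019],80],[[-22,-98,187],[-0.033,0.014,-0.019],80],[[-22,-98,187],[-0.033,0.014,-0.019],80],[[-22,-98,187],[-0.033,0.014,-0.019],80]]'
python3 - <<'E'
from g import *
R=tgt(-1.28,np.radians(40)); T=np.array([ 0.5324072 , -0.09802361 , 0.05297987]); delta(T,R)
f=ctrl.grab_frame("side"); g=ctrl.grab_frame("top")
a=cv2.resize(f["image"][130:270,200:360],(457,400),interpolation=2); b=cv2.resize(g["image"][130:230,210:295],(340,400),interpolation=2)
cv2.imwrite("pics/pre.png",np.hstack([a,b]))
E
```

```text
t: 5.55
tcp_pos: [0.5122, -0.025, 0.1185]
eef_rot: [0.418, 0.897, 0.13, 0.062]
contact_force: [0.8, -0.9, 0.3]
finger_gap: 0.08
t 5.55 tcp [ 0.5122 -0.025   0.1185] gap 0.08 F [ 0.8 -0.9  0.3]
x [0.958 0.286 0.002] y [ 0.182 -0.617  0.765] z [ 0.22  -0.733 -0.644]
q [-0.92  0.86  0.72  2.1   0.73  0.53 -0.75]
shift mm [ -1.6  -1.4 100.2]
rotvec [-0.001 -0.    -0.002]
```

View pics/pre.png

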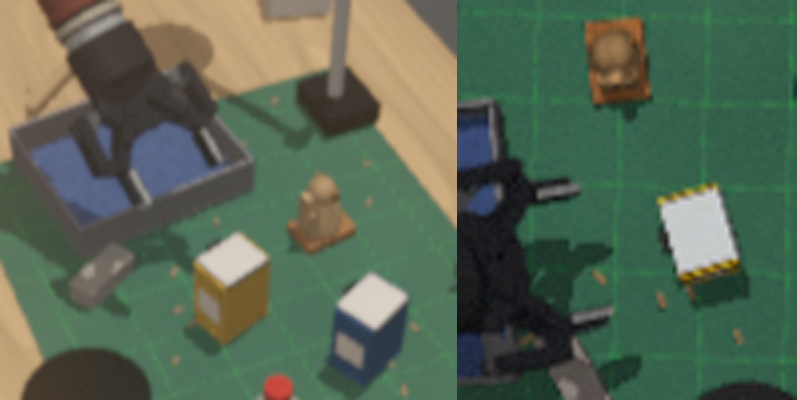

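Side view: the open fingers (140,190) and (215,150) straddle the tin's y faces at (232,285), and the top view shows the tin at (698,232) on the jaw axis. I advance and grip.

```bash
python3 -m jog '[[[-1,-1,30],[0,0,0],80],[[-1,-1,60],[0,0,0],80],[[-1,-1,90],[0,0,0],80],[[-1,-1,100],[0,0,0],80],[[-1,-1,100],[0,0,0],80],[[-1,-1,100],[0,0,0],50],[[-1,-1,100],[0,0,0],50],[[-1,-1,100],[0,0,0],50],[[-1,-1,100],[0,0,0],50],[[-1,-1,100],[0,0,0],50]]' 45
python3 - <<'E'
from h import *
st()
E
```

```text
t: 6.65
tcp_pos: [0.534, -0.0956, 0.0546]
eef_rot: [0.417, 0.897, 0.131, 0.064]
contact_force: [-1.9, 4.0, 7.0]
finger_gap: 0.0598
t 6.65 tcp [ 0.534  -0.0956  0.0546] gap 0.0598 F [-1.9  4.   7. ]
x [0.957 0.289 0.005] y [ 0.182 -0.618  0.765] z [ 0.224 -0.731 -0.644]
q [-0.81  1.05  0.82  2.12  0.83  0.25 -0.85]
```

```bash
python3 -m jog '[[[0,25,-21],[0,0,0],50],[[0,60,-50],[0,0,0],50],[[0,99,-83],[0,0,0],50],[[0,138,-116],[0,0,0],50],[[0,138,-116],[0,0,0],50],[[0,138,-116],[0,0,0],50]]'
cat >> k.py <<'E'
D+=[([-.67,.80,.34,.77,-.25,1.59,-.18],[.6631,.3874,.3445],[.966,.257,.012],[.009,.013,-1]),
([-1.03,.52,.69,1.82,.58,1.1,-.45],[.5118,.0519,.3155],[.964,.265,.005],[.2,-.717,-.668]),
([-.92,.86,.72,2.1,.73,.53,-.75],[.5122,-.025,.1185],[.958,.286,.002],[.22,-.733,-.644]),
([-.81,1.05,.82,2.12,.83,.25,-.85],[.534,-.0956,.0546],[.957,.289,.005],[.224,-.731,-.644])]
E
python3 - <<'E'
from k import *
st(); fit()
E
```

```text
t: 7.25
tcp_pos: [0.5332, -0.0953, 0.2353]
eef_rot: [0.415, 0.898, 0.131, 0.066]
contact_force: [-0.7, 0.3, -2.7]
finger_gap: 0.0591
t 7.25 tcp [ 0.5332 -0.0953  0.2353] gap 0.0591 F [-0.7  0.3 -2.7]
x [0.957 0.289 0.009] y [ 0.18  -0.621  0.762] z [ 0.226 -0.728 -0.647]
q [-0.81  0.61  0.75  2.04  0.79  0.66 -0.53]
(-1, 1, 1, 1) 0.3199 [-0.766  0.842  0.527 -0.881 -0.216  0.457  0.125]
(-1, 1, 1, -1) 0.3008 [-0.736  0.748  0.503 -0.872 -0.283  0.446 -0.013]
(-1, 1, -1, 1) 0.3819 [-0.305  0.766  0.533 -0.531 -0.244  0.536  0.027]
(-1, 1, -1, -1) 0.3047 [-0.394  0.922  0.527 -0.511 -0.173  0.512  0.186]
(-1, -1, 1, 1) 0.2895 [ 0.25   0.2    0.35  -0.057  0.182 -0.06  -0.043]
(-1, -1, 1, -1) 0.2292 [ 0.144  0.31   0.288  0.006  0.134 -0.087 -0.083]
(-1, -1, -1, 1) 0.2976 [ 0.304  0.527  0.355  0.332  0.024 -0.004 -0.013]
(-1, -1, -1, -1) 0.0197 [ 0.288  0.538  0.368  0.316  0.027 -0.     0.009]
```

```bash
cat > plan.py <<'E'
from k import *
D.append(([-.81,.61,.75,2.04,.79,.66,-.53],[.5332,-.0953,.2353],[.957,.289,.009],[.226,-.728,-.647]))
D=D[:4]+D[5:]
S=(-1,-1,-1,-1)
def FK(P,q): return fk(np.array(q)+P[7:],P[:7],S)
def r(P):
    o=[]
    for q,p,x,z in D:
        a,R=FK(P,q); o+=list(a-p)+list(.2*(R[:,0]-x))+list(.2*(R[:,2]-z))
    return np.array(o+list(.005*np.array(P[4:])))
m=least_squares(r,[.288,.538,.368,.316,.027,0,.009]+[0]*7); P=m.x
lo=np.array([-3.12,-.3,-1.34,.26,-1.36,.01,-2.84])+.06; hi=np.array([3.12,2.06,1.32,2.42,4.5,1.98,2.84])-.06
tz=np.array([.007,.764,-.645]); 
Rg=np.c_[[.957,.289,.005],[.182,-.618,.765],[.224,-.731,-.644]]; tc=Rg.T@np.array([-.004,.0056,-.0116])
E
python3 - <<'E'
from plan import *
print(round(np.abs(m.fun).max(),4),np.round(P,3))
q0=np.array([-.81,.61,.75,2.04,.79,.66,-.53]); res=[]
rng=np.random.default_rng(0)
C=np.array([.49,.14,.16])
def cost(q):
    p,R=FK(P,q); t=p+R@tc; w=p-R[:,2]*P[3]; d=R@tz
    return np.r_[10*(t-C),.8*(d-[0,0,-1]),5*max(0,.13-w[2]),.03*(q-q0)]
for k in range(30):
    s=np.clip(q0+rng.normal(0,.6,7),lo,hi) if k else q0.copy(); s[6]=rng.uniform(1,2.6)
    x=least_squares(cost,s,bounds=(lo,hi)); res.append((x.cost,x.x))
res.sort(key=lambda a:a[0])
for c,q in res[:12:3]:
    p,R=FK(P,q); print(round(c,4),np.round(q,2),"tin",np.round(p+R@tc,3),"tinz",np.round(R@tz,2),"toolz",np.round(R[:,2],2),"x",np.round(R[:,0],2),"wrist",np.round(p-R[:,2]*P[3],2))
E
```

```text
0.0049 [ 0.242  0.552  0.369  0.292  0.008  0.021  0.002  0.044 -0.01  -0.028
 -0.044  0.025  0.044  0.011]
0.0966 [-1.38  1.38  0.63  2.36  1.54  1.13  1.13] tin [0.49 0.14 0.17] tinz [-0.38  0.24 -0.89] toolz [ 0.82 -0.53  0.23] x [-0.54 -0.84 -0.01] wrist [0.25 0.29 0.09]
0.0966 [-1.38  1.38  0.63  2.36  1.54  1.13  1.13] tin [0.49 0.14 0.17] tinz [-0.38  0.24 -0.89] toolz [ 0.82 -0.53  0.23] x [-0.54 -0.84 -0.01] wrist [0.25 0.29 0.09]
0.0966 [-1.38  1.38  0.63  2.36  1.54  1.13  1.13] tin [0.49 0.14 0.17] tinz [-0.38  0.24 -0.89] toolz [ 0.82 -0.53  0.23] x [-0.54 -0.84 -0.01] wrist [0.25 0.29 0.09]
0.0966 [-1.38  1.38  0.63  2.36  1.54  1.13  1.13] tin [0.49 0.14 0.17] tinz [-0.38  0.24 -0.89] toolz [ 0.82 -0.53  0.23] x [-0.54 -0.84 -0.01] wrist [0.25 0.29 0.09]
```

```bash
cat >> plan.py <<'E'
def ik(pt,Rt,qs,w=.02):
    def c(q):
        p,R=FK(P,q); return np.r_[20*(p-pt),4*Ro.from_matrix(R.T@Rt).as_rotvec(),w*(q-qs)]
    x=least_squares(c,np.clip(qs,lo+1e-6,hi-1e-6),bounds=(lo,hi)); p,R=FK(P,x.x)
    return x.x,np.linalg.norm(p-pt),Ro.from_matrix(R.T@Rt).magnitude()
E
python3 - <<'E'
from plan import *
from g import tgt
q0=np.array([-.81,.61,.75,2.04,.79,.66,-.53])
for yaw in(-1.28,-1.0,-.7,-.4):
  for el in (0,.2):
   for rl in (2.6,3.1):
    q=q0;log=[]
    for k in range(0,13):
        a=k/12; down=.7*(1-a)-el*a
        R=tgt(yaw*1. if k>0 else -1.28,down)@E_('z',-rl*a)
        pt=np.array([.49,.14,.17 if k>3 else .22])-R@tc
        q,e1,e2=ik(pt,R,q); log.append((round(e1,3),round(e2,2)))
    p,Rr=FK(P,q); print(yaw,el,rl,max(log),"end",log[-1],np.round(q,2),"tinz",np.round(Rr@tz,2),"wr",np.round(p-Rr[:,2]*P[3],2))
E
```

```text
-1.28 0 2.6 (np.float64(0.0), 0.0) end (np.float64(0.0), 0.0) [-0.97  1.07  0.17  1.82  0.98  1.59  1.35] tinz [ 0.19  0.73 -0.66] wr [0.41 0.42 0.16]
-1.28 0 3.1 (np.float64(0.0), 0.0) end (np.float64(0.0), 0.0) [-0.91  1.06  0.08  1.84  1.    1.65  1.8 ] tinz [-0.16  0.63 -0.76] wr [0.4  0.42 0.16]
-1.28 0.2 2.6 (np.float64(0.0), 0.0) end (np.float64(0.0), 0.0) [-0.99  1.18  0.23  1.8   1.    1.69  1.31] tinz [ 0.23  0.59 -0.77] wr [0.41 0.42 0.1 ]
-1.28 0.2 3.1 (np.float64(0.0), 0.0) end (np.float64(0.0), 0.0) [-0.94  1.17  0.14  1.82  1.03  1.75  1.76] tinz [-0.11  0.47 -0.88] wr [0.41 0.41 0.1 ]
-1.0 0 2.6 (np.float64(0.0), 0.0) end (np.float64(0.0), 0.0) [-1.12  1.06  0.3   2.04  1.14  1.35  1.21] tinz [-0.02  0.75 -0.66] wr [0.34 0.39 0.16]
-1.0 0 3.1 (np.float64(0.0), 0.0) end (np.float64(0.0), 0.0) [-1.08  1.05  0.23  2.06  1.16  1.4   1.67] tinz [-0.33  0.56 -0.76] wr [0.33 0.39 0.16]
-1.0 0.2 2.6 (np.float64(0.0), 0.0) end (np.float64(0.0), 0.0) [-1.15  1.19  0.36  2.01  1.15  1.45  1.15] tinz [ 0.06  0.63 -0.77] wr [0.34 0.38 0.1 ]
-1.0 0.2 3.1 (np.float64(0.0), 0.0) end 
[... 639 characters left out ...]
  0.54  2.27  1.39  1.19  1.32] tinz [-0.35  0.33 -0.88] wr [0.27 0.32 0.1 ]
-0.4 0 2.6 (np.float64(0.021), 0.16) end (np.float64(0.02), 0.15) [-1.05  1.09  0.11  2.36  1.61  1.51  0.76] tinz [-0.32  0.66 -0.68] wr [0.25 0.31 0.14]
-0.4 0 3.1 (np.float64(0.022), 0.17) end (np.float64(0.022), 0.17) [-1.05  1.09  0.12  2.36  1.6   1.5   1.25] tinz [-0.5   0.35 -0.79] wr [0.25 0.31 0.14]
-0.4 0.2 2.6 (np.float64(0.02), 0.15) end (np.float64(0.013), 0.1) [-1.17  1.29  0.33  2.36  1.6   1.51  0.55] tinz [-0.22  0.58 -0.79] wr [0.25 0.29 0.08]
-0.4 0.2 3.1 (np.float64(0.02), 0.16) end (np.float64(0.015), 0.12) [-1.17  1.29  0.33  2.36  1.59  1.5   1.04] tinz [-0.36  0.25 -0.9 ] wr [0.25 0.29 0.08]
```

Run:
```python
from plan import *
from g import tgt
R=tgt(-1.28,.70); C=np.array([.485,.10,.20]); delta(C-R@tc,R)
```

```text
t 7.25 tcp [ 0.5332 -0.0953  0.2353] gap 0.0591 F [-0.7  0.3 -2.7]
x [0.957 0.289 0.009] y [ 0.18  -0.621  0.762] z [ 0.226 -0.728 -0.647]
q [-0.81  0.61  0.75  2.04  0.79  0.66 -0.53]
shift mm [  12.4 -143.9 -132.8]
rotvec [-0.004 -0.008 -0.005]
```

```bash
python3 -m jog '[[[3,-28,-26],[0,0,0],50],[[6,-56,-52],[0,0,0],50],[[8,-86,-80],[0,0,0],50],[[12,-115,-106],[0,0,0],50],[[12,-144,-133],[0,0,0],50],[[12,-144,-133],[0,0,0],50],[[12,-144,-133],[0,0,0],50]]'
cat > roll.py <<'E'
from plan import *
from g import tgt
import sys
a0,a1,n=float(sys.argv[1]),float(sys.argv[2]),int(sys.argv[3])
p0,R0=st(); q=np.array(ctrl.observe()["joint_pos"])
for k in range(1,n+1):
    a=a0+(a1-a0)*k/n; R=tgt(-1.28,.70-.8*a)@E_('z',-3.0*a); C=np.array([.485,.10,.20-.035*a]); pt=C-R@tc
    q,e1,e2=ik(pt,R,q)
    print([np.round(R0.T@(pt-p0)*1000).astype(int).tolist(),np.round(Ro.from_matrix(R0.T@R).as_rotvec(),2).tolist(),50],"ik",round(e1,3),round(e2,2),np.round(q,1).tolist(),"tz",np.round((R@tz)[2],2))
E
python3 roll.py 0 .5 10
```

```text
t: 7.95
tcp_pos: [0.4876, 0.0959, 0.2094]
eef_rot: [0.416, 0.897, 0.133, 0.064]
contact_force: [0.4, -0.6, -2.7]
finger_gap: 0.0594
t 7.95 tcp [0.4876 0.0959 0.2094] gap 0.0594 F [ 0.4 -0.6 -2.7]
x [0.956 0.293 0.005] y [ 0.185 -0.619  0.763] z [ 0.226 -0.729 -0.646]
q [-1.1   0.68  0.64  1.94  0.57  0.94 -0.65]
[[3, 1, 1], [-0.04, -0.01, -0.15], 50] ik 0.0 0.0 [-1.1, 0.7, 0.6, 1.9, 0.6, 1.0, -0.5] tz 0.99
[[5, -1, 1], [-0.08, -0.02, -0.3], 50] ik 0.0 0.0 [-1.1, 0.7, 0.6, 1.9, 0.7, 1.0, -0.4] tz 0.97
[[6, -4, 2], [-0.12, -0.04, -0.45], 50] ik 0.0 0.0 [-1.1, 0.7, 0.5, 1.9, 0.7, 1.0, -0.3] tz 0.93
[[8, -7, 3], [-0.16, -0.06, -0.6], 50] ik 0.0 0.0 [-1.1, 0.7, 0.5, 1.9, 0.7, 1.1, -0.2] tz 0.87
[[9, -10, 4], [-0.19, -0.08, -0.75], 50] ik 0.0 0.0 [-1.0, 0.8, 0.5, 1.9, 0.8, 1.1, -0.1] tz 0.8
[[10, -13, 5], [-0.22, -0.12, -0.9], 50] ik 0.0 0.0 [-1.0, 0.8, 0.5, 1.9, 0.8, 1.1, -0.0] tz 0.71
[[11, -16, 7], [-0.25, -0.16, -1.04], 50] ik 0.0 0.0 [-1.0, 0.8, 0.4, 1.9, 0.8, 1.1, 0.1] tz 0.6
[[12, -19, 8], [-0.28, -0.2, -1.19], 50] ik 0.0 0.0 [-1.0, 0.8, 0.4, 1.9, 0.8, 1.2, 0.2] tz 0.49
[[12, -22, 10], [-0.3, -0.25, -1.34], 50] ik 0.0 0.0 [-1.0, 0.9, 0.4, 1.9, 0.9, 1.2, 0.3] tz 0.37
[[12, -26, 12], [-0.32, -0.31, -1.48], 50] ik 0.0 0.0 [-1.0, 0.9, 0.4, 1.9, 0.9, 1.2, 0.4] tz 0.24
```

```bash
python3 -m jog '[[[3,1,1],[-0.04,-0.01,-0.15],50],[[5,-1,1],[-0.08,-0.02,-0.3],50],[[6,-4,2],[-0.12,-0.04,-0.45],50],[[8,-7,3],[-0.16,-0.06,-0.6],50],[[9,-10,4],[-0.19,-0.08,-0.75],50],[[10,-13,5],[-0.22,-0.12,-0.9],50],[[11,-16,7],[-0.25,-0.16,-1.04],50],[[12,-19,8],[-0.28,-0.2,-1.19],50],[[12,-22,10],[-0.3,-0.25,-1.34],50],[[12,-26,12],[-0.32,-0.31,-1.48],50]]'
python3 roll.py .5 1 10
```

```text
t: 8.95
tcp_pos: [0.4969, 0.1049, 0.1811]
eef_rot: [0.492, 0.522, 0.617, -0.324]
contact_force: [-0.0, -0.6, -1.6]
finger_gap: 0.0593
t 8.95 tcp [0.4969 0.1049 0.1811] gap 0.0593 F [-0.  -0.6 -1.6]
x [ 0.029  0.326 -0.945] y [0.963 0.246 0.114] z [ 0.269 -0.913 -0.306]
q [-1.01  0.89  0.35  1.88  0.87  1.26  0.39]
[[3, 0, -1], [-0.0, -0.05, -0.2], 50] ik 0.0 0.0 [-1.0, 0.9, 0.3, 1.9, 0.9, 1.3, 0.5] tz 0.1
[[7, -1, 0], [0.0, -0.09, -0.35], 50] ik 0.0 0.0 [-1.0, 0.9, 0.3, 1.9, 0.9, 1.3, 0.7] tz -0.04
[[10, -3, 1], [0.01, -0.13, -0.5], 50] ik 0.0 0.0 [-1.0, 1.0, 0.3, 1.9, 0.9, 1.4, 0.8] tz -0.17
[[13, -4, 2], [0.03, -0.17, -0.65], 50] ik 0.0 0.0 [-1.0, 1.0, 0.3, 1.9, 1.0, 1.4, 0.9] tz -0.3
[[16, -6, 3], [0.06, -0.21, -0.8], 50] ik 0.0 0.0 [-1.0, 1.0, 0.2, 1.9, 1.0, 1.4, 1.0] tz -0.42
[[19, -8, 4], [0.09, -0.25, -0.95], 50] ik 0.0 0.0 [-1.0, 1.0, 0.2, 1.9, 1.0, 1.5, 1.1] tz -0.53
[[21, -10, 6], [0.12, -0.28, -1.09], 50] ik 0.0 0.0 [-0.9, 1.0, 0.2, 1.9, 1.0, 1.5, 1.3] tz -0.63
[[23, -12, 7], [0.17, -0.31, -1.24], 50] ik 0.0 0.0 [-0.9, 1.1, 0.2, 1.9, 1.0, 1.5, 1.4] tz -0.71
[[25, -14, 8], [0.22, -0.34, -1.38], 50] ik 0.0 0.0 [-0.9, 1.1, 0.2, 1.9, 1.0, 1.6, 1.5] tz -0.77
[[26, -17, 9], [0.27, -0.36, -1.53], 50] ik 0.0 0.0 [-0.9, 1.1, 0.2, 1.9, 1.0, 1.6, 1.6] tz -0.82
```

```bash
python3 -m jog '[[[3,0,-1],[0,-0.05,-0.2],50],[[7,-1,0],[0,-0.09,-0.35],50],[[10,-3,1],[0.01,-0.13,-0.5],50],[[13,-4,2],[0.03,-0.17,-0.65],50],[[16,-6,3],[0.06,-0.21,-0.8],50],[[19,-8,4],[0.09,-0.25,-0.95],50],[[21,-10,6],[0.12,-0.28,-1.09],50],[[23,-12,7],[0.17,-0.31,-1.24],50],[[25,-14,8],[0.22,-0.34,-1.38],50],[[26,-17,9],[0.27,-0.36,-1.53],50]]'
python3 -m jog '[[[0,0,0],[0,0,0],50],[[0,0,0],[0,0,0],50],[[0,0,0],[0,0,0],50],[[0,0,0],[0,0,0],50],[[0,0,0],[0,0,0],50],[[0,0,0],[0,0,0],50],[[0,0,0],[0,0,0],50],[[0,0,0],[0,0,0],50]]'
python3 - <<'E'
from plan import *
p,R=st(); print("tinz",np.round(R@tz,2),"tin",np.round(p+R@tc,3))
f=ctrl.grab_frame("side"); g=ctrl.grab_frame("top")
a=cv2.resize(f["image"][130:270,180:340],(457,400),interpolation=2); b=cv2.resize(g["image"][130:240,150:243],(338,400),interpolation=2)
cv2.imwrite("pics/pour.png",np.hstack([a,b]))
E
```

```text
t: 9.95
tcp_pos: [0.4841, 0.0994, 0.1508]
eef_rot: [-0.191, 0.016, -0.681, 0.707]
contact_force: [0.1, -0.1, -2.9]
finger_gap: 0.0594
t: 10.75
tcp_pos: [0.4841, 0.0995, 0.1509]
eef_rot: [-0.191, 0.016, -0.681, 0.707]
contact_force: [0.5, -1.0, -1.6]
finger_gap: 0.0593
t 10.75 tcp [0.4841 0.0995 0.1509] gap 0.0593 F [ 0.5 -1.  -1.6]
x [-0.927 -0.291 -0.238] y [ 0.248  0.001 -0.969] z [ 0.282 -0.957  0.071]
q [-0.91  1.13  0.15  1.86  1.01  1.61  1.54]
tinz [ 0.    0.62 -0.79] tin [0.484 0.098 0.164]
```

View pics/pour.png

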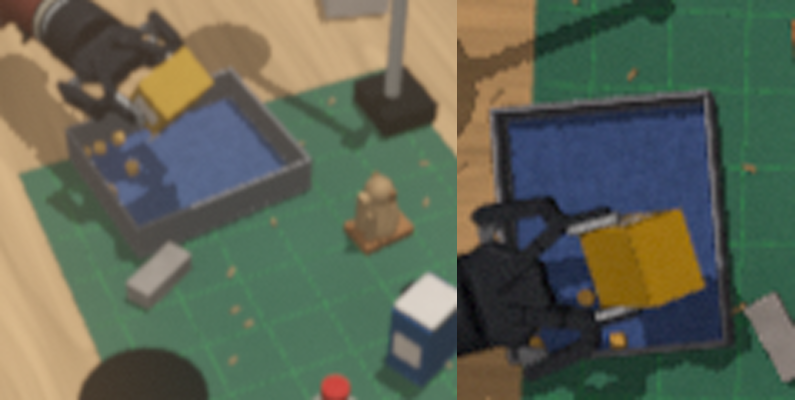

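Side view: at least three brass slugs are in the tray, at (98,148), (119,136) and (133,167), with the inverted tin at (173,88). The tin hides part of the tray, so I raise it, still inverted, and count.

```bash
python3 -m jog '[[[-10,-40,3],[0.1,0,0],50],[[-40,-80,10],[0.2,0,0.05],50],[[-80,-90,25],[0.1,0,0.1],50],[[-80,-90,25],[0.2,0,0.1],50],[[-80,-90,25],[0.2,0,0.1],50],[[-80,-90,25],[0.2,0,0.1],50]]'
python3 - <<'E'
from plan import *
p,R=st(); print("tinz",np.round(R@tz,2),"tin",np.round(p+R@tc,3))
f=ctrl.grab_frame("side"); g=ctrl.grab_frame("top")
a=cv2.resize(f["image"][140:230,190:310],(533,400),interpolation=2); b=cv2.resize(g["image"][150:240,155:215],(266,400),interpolation=2)
cv2.imwrite("pics/count.png",np.hstack([a,b]))
E
```

```text
t: 11.45
tcp_pos: [0.5423, 0.0988, 0.2576]
eef_rot: [-0.225, -0.036, -0.608, 0.761]
contact_force: [0.5, 0.5, -2.0]
finger_gap: 0.0592
t 11.45 tcp [0.5423 0.0988 0.2576] gap 0.0592 F [ 0.5  0.5 -2. ]
x [-0.896 -0.299 -0.329] y [ 0.387 -0.16  -0.908] z [ 0.219 -0.941  0.259]
q [-0.88  1.08  0.28  1.73  1.11  1.78  1.66]
tinz [ 0.15  0.48 -0.86] tin [0.54  0.099 0.271]
```

View pics/count.png

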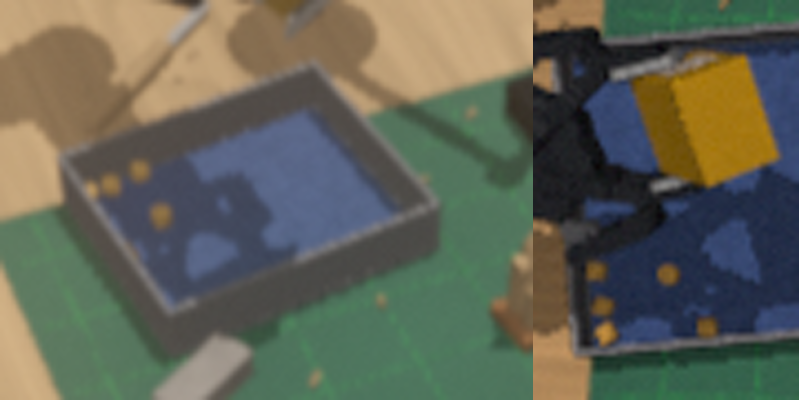

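The top view shows all five slugs in the tray, at (597,271), (602,305), (606,333), (668,273) and (708,327). I turn the tin back upright while carrying it towards the mat.

```bash
cat > back.py <<'E'
from plan import *
from g import tgt
import sys
a0,a1,n=float(sys.argv[1]),float(sys.argv[2]),int(sys.argv[3])
p0,R0=st(); q=np.array(ctrl.observe()["joint_pos"])
for k in range(1,n+1):
    a=a0+(a1-a0)*k/n; R=tgt(-1.28,.70-.9*a)@E_('z',-3.0*a); C=np.array([.54+.05*(1-a),.10-.35*(1-a),.27-.03*(1-a)]); pt=C-R@tc
    q,e1,e2=ik(pt,R,q)
    print(str([np.round(R0.T@(pt-p0)*1000).astype(int).tolist(),np.round(Ro.from_matrix(R0.T@R).as_rotvec(),2).tolist(),50]).replace(" ",""),"ik",round(e1,3),round(e2,2),np.round(q,1).tolist(),"tz",np.round((R@tz)[2],2))
E
python3 back.py 1 .5 10
```

```text
t 11.55 tcp [0.5423 0.0992 0.258 ] gap 0.0595 F [ 0.1 -0.3 -1.7]
x [-0.895 -0.3   -0.329] y [ 0.387 -0.16  -0.908] z [ 0.22  -0.941  0.259]
q [-0.88  1.08  0.28  1.73  1.11  1.78  1.66]
[[4,6,14],[-0.12,-0.02,-0.04],50] ik 0.0 0.0 [-0.9, 1.0, 0.2, 1.9, 1.2, 1.7, 1.7] tz -0.82
[[6,11,30],[-0.16,0.0,0.11],50] ik 0.0 0.0 [-0.9, 1.0, 0.2, 1.9, 1.2, 1.6, 1.5] tz -0.76
[[7,16,47],[-0.2,0.04,0.25],50] ik 0.0 0.0 [-0.8, 0.9, 0.3, 1.9, 1.2, 1.6, 1.4] tz -0.68
[[9,20,63],[-0.24,0.07,0.4],50] ik 0.0 0.0 [-0.8, 0.9, 0.3, 1.9, 1.2, 1.5, 1.2] tz -0.58
[[10,25,79],[-0.27,0.12,0.55],50] ik 0.0 0.0 [-0.8, 0.9, 0.3, 1.9, 1.2, 1.4, 1.1] tz -0.47
[[12,29,96],[-0.3,0.17,0.69],50] ik 0.0 0.0 [-0.8, 0.9, 0.3, 1.9, 1.2, 1.4, 1.0] tz -0.35
[[14,33,113],[-0.32,0.22,0.84],50] ik 0.0 0.0 [-0.8, 0.8, 0.3, 2.0, 1.2, 1.3, 0.8] tz -0.21
[[16,36,130],[-0.34,0.29,0.98],50] ik 0.0 0.0 [-0.7, 0.8, 0.3, 2.0, 1.2, 1.3, 0.7] tz -0.08
[[18,40,147],[-0.35,0.35,1.12],50] ik 0.0 0.0 [-0.7, 0.8, 0.3, 2.0, 1.2, 1.2, 0.6] tz 0.07
[[21,43,164],[-0.35,0.42,1.26],50] ik 0.0 0.0 [-0.7, 0.8, 0.4, 2.0, 1.2, 1.2, 0.5] tz 0.21
```

```bash
python3 -m jog '[[[4,6,14],[-0.12,-0.02,-0.04],50],[[6,11,30],[-0.16,0.0,0.11],50],[[7,16,47],[-0.2,0.04,0.25],50],[[9,20,63],[-0.24,0.07,0.4],50],[[10,25,79],[-0.27,0.12,0.55],50],[[12,29,96],[-0.3,0.17,0.69],50],[[14,33,113],[-0.32,0.22,0.84],50],[[16,36,130],[-0.34,0.29,0.98],50],[[18,40,147],[-0.35,0.35,1.12],50],[[21,43,164],[-0.35,0.42,1.26],50]]'
python3 back.py .5 0 10
```

```text
t: 12.55
tcp_pos: [0.5756, -0.0683, 0.2541]
eef_rot: [0.501, 0.476, 0.624, -0.365]
contact_force: [0.5, -1.2, -1.3]
finger_gap: 0.0594
t 12.55 tcp [ 0.5756 -0.0683  0.2541] gap 0.0594 F [ 0.5 -1.2 -1.3]
x [-0.045  0.228 -0.973] y [0.96  0.279 0.021] z [ 0.276 -0.933 -0.232]
q [-0.69  0.78  0.37  1.95  1.22  1.2   0.49]
[[-5,-1,18],[0.0,0.06,0.2],50] ik 0.0 0.0 [-0.7, 0.7, 0.4, 2.0, 1.2, 1.1, 0.3] tz 0.34
[[-10,-4,36],[0.02,0.11,0.35],50] ik 0.0 0.0 [-0.6, 0.7, 0.4, 2.0, 1.2, 1.0, 0.2] tz 0.47
[[-14,-7,53],[0.04,0.15,0.5],50] ik 0.0 0.0 [-0.6, 0.7, 0.4, 2.0, 1.2, 1.0, 0.1] tz 0.59
[[-19,-10,71],[0.07,0.19,0.65],50] ik 0.0 0.0 [-0.6, 0.7, 0.4, 2.0, 1.2, 0.9, 0.0] tz 0.7
[[-23,-14,89],[0.1,0.23,0.79],50] ik 0.0 0.0 [-0.5, 0.6, 0.4, 2.0, 1.2, 0.9, -0.1] tz 0.79
[[-27,-18,108],[0.14,0.26,0.94],50] ik 0.0 0.0 [-0.5, 0.6, 0.4, 2.0, 1.2, 0.8, -0.2] tz 0.86
[[-31,-22,126],[0.19,0.29,1.09],50] ik 0.0 0.0 [-0.4, 0.6, 0.5, 2.0, 1.2, 0.8, -0.3] tz 0.92
[[-35,-26,144],[0.24,0.32,1.23],50] ik 0.0 0.0 [-0.4, 0.6, 0.5, 1.9, 1.1, 0.7, -0.3] tz 0.97
[[-38,-30,162],[0.3,0.34,1.38],50] ik 0.0 0.0 [-0.3, 0.6, 0.5, 1.9, 1.1, 0.7, -0.4] tz 0.99
[[-41,-35,180],[0.37,0.36,1.52],50] ik 0.0 0.0 [-0.3, 0.6, 0.5, 1.9, 1.0, 0.6, -0.4] tz 1.0
```

```bash
python3 -m jog '[[[-5,-1,18],[0,0.06,0.2],50],[[-10,-4,36],[0.02,0.11,0.35],50],[[-14,-7,53],[0.04,0.15,0.5],50],[[-19,-10,71],[0.07,0.19,0.65],50],[[-23,-14,89],[0.1,0.23,0.79],50],[[-27,-18,108],[0.14,0.26,0.94],50],[[-31,-22,126],[0.19,0.29,1.09],50],[[-35,-26,144],[0.24,0.32,1.23],50],[[-38,-30,162],[0.3,0.34,1.38],50],[[-41,-35,180],[0.37,0.36,1.52],50]]'
cat > place.py <<'E'
from plan import *
from g import tgt
import sys
p,R=st(); print("tinz",np.round(R@tz,3),"tin",np.round(p+R@tc,3))
Ru=R.copy(); ax=np.cross(R@tz,[0,0,1]); Ru=Ro.from_rotvec(ax).as_matrix()@R
q=np.array(ctrl.observe()["joint_pos"])
for z in map(float,sys.argv[3:]):
    pt=np.array([float(sys.argv[1]),float(sys.argv[2]),z+.043])-Ru@tc
    q,e1,e2=ik(pt,Ru,q)
    print(z,np.round(R.T@(pt-p)*1000,1),np.round(Ro.from_matrix(R.T@Ru).as_rotvec(),3),round(e1,3),round(e2,2),np.round(q,2))
E
python3 place.py .599 -.332 .1 .03 .005
python3 - <<'E'
from h import *
f=ctrl.grab_frame("side"); g=ctrl.grab_frame("top")
a=cv2.resize(f["image"][170:330,230:390],(400,400),interpolation=2); b=cv2.resize(g["image"][120:230,265:375],(400,400),interpolation=2)
cv2.imwrite("pics/up.png",np.hstack([a,b]))
E
```

```text
t: 13.55
tcp_pos: [0.5926, -0.255, 0.2506]
eef_rot: [0.435, 0.882, 0.178, 0.036]
contact_force: [0.4, 0.2, -0.8]
finger_gap: 0.0595
t 13.55 tcp [ 0.5926 -0.255   0.2506] gap 0.0595 F [ 0.4  0.2 -0.8]
x [ 0.934  0.345 -0.092] y [ 0.283 -0.558  0.78 ] z [ 0.218 -0.755 -0.619]
q [-0.31  0.59  0.48  1.91  1.09  0.66 -0.43]
tinz [0.082 0.063 0.995] tin [ 0.587 -0.25   0.239]
0.1 [ -9.6 -25.9 123.9] [0.03  0.064 0.076] 0.0 0.0 [-0.13  0.76  0.48  1.97  1.51  0.37 -0.9 ]
0.03 [ -3.2 -80.5 167.3] [0.03  0.064 0.076] 0.0 0.0 [-0.06  0.86  0.36  2.01  1.8   0.45 -1.24]
0.005 [  -0.9 -100.   182.7] [0.03  0.064 0.076] 0.0 0.0 [-0.03  0.9   0.33  2.02  1.87  0.49 -1.32]
```

View pics/up.png

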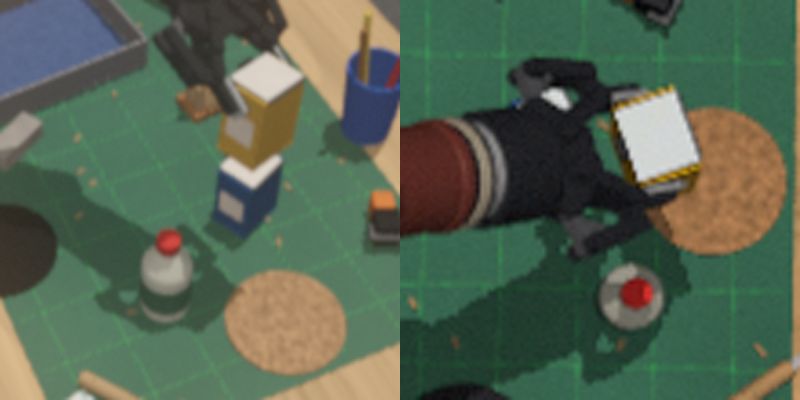

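Both views show the tin upright with its lid shut, at (260,110) in the side view and (655,135) in the top view. I go above the mat, passing over the blue tin and the glue.

```bash
python3 -m jog '[[[-3,-8,42],[0.03,0.06,0.08],50],[[-6,-17,84],[0.03,0.06,0.08],50],[[-10,-26,124],[0.03,0.06,0.08],50],[[-8,-44,138],[0.03,0.06,0.08],50],[[-5,-62,152],[0.03,0.06,0.08],50],[[-3,-80,167],[0.03,0.06,0.08],50],[[-3,-80,167],[0.03,0.06,0.08],50],[[-3,-80,167],[0.03,0.06,0.08],50],[[-3,-80,167],[0.03,0.06,0.08],50]]'
python3 place.py .599 -.332 .03 .006 .003
python3 - <<'E'
from h import *
f=ctrl.grab_frame("side"); g=ctrl.grab_frame("top")
a=cv2.resize(f["image"][220:340,280:400],(400,400),interpolation=2); b=cv2.resize(g["image"][120:230,265:375],(400,400),interpolation=2)
cv2.imwrite("pics/hov.png",np.hstack([a,b]))
E
```

```text
t: 14.55
tcp_pos: [0.6014, -0.3436, 0.0898]
eef_rot: [0.418, 0.892, 0.154, 0.075]
contact_force: [-0.5, -0.1, -1.6]
finger_gap: 0.0592
t 14.55 tcp [ 0.6014 -0.3436  0.0898] gap 0.0592 F [-0.5 -0.1 -1.6]
x [0.941 0.337 0.006] y [ 0.211 -0.603  0.769] z [ 0.263 -0.723 -0.639]
q [-0.18  0.91  0.6   1.97  1.86  0.31 -1.35]
tinz [-0.002  0.008  1.   ] tin [ 0.597 -0.338  0.078]
0.03 [ 3.8 -7.4 -0.6] [0.008 0.001 0.001] 0.0 0.0 [-0.19  0.92  0.59  2.01  1.83  0.29 -1.35]
0.006 [  3.6 -25.8  14.7] [0.008 0.001 0.001] 0.0 0.0 [-0.15  0.94  0.52  2.01  1.9   0.34 -1.43]
0.003 [  3.6 -28.1  16.6] [0.008 0.001 0.001] 0.0 0.0 [-0.15  0.95  0.52  2.02  1.91  0.35 -1.44]
```

View pics/hov.png

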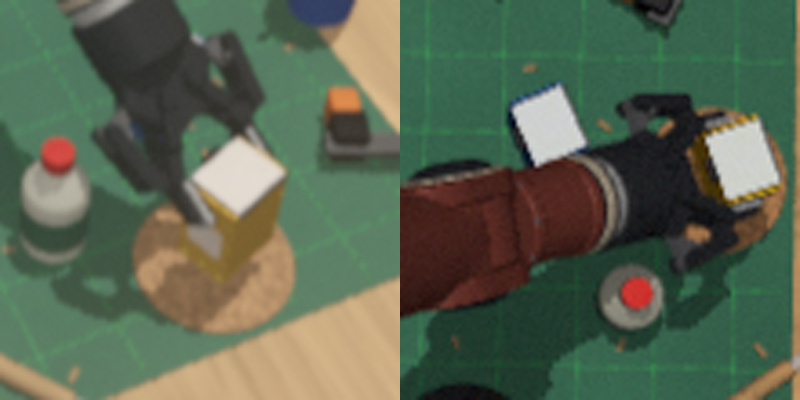

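Run:
```python
from h import *
f=dict(np.load("pics/top0.npz"));g=dict(np.load("pics/side0.npz"))
print(ray(f,359.1,163.5,.121),ray(g,351.7,272.8,.121))
```

```text
[ 0.60149178 -0.33693172  0.121     ] [ 0.59942542 -0.34022087  0.121     ]
```

The tin is at (740,158) in the top view, over the mat. Its lid measures (0.600, -0.338), which agrees with the hand pose. I lower it, correcting 6 mm in y.

```bash
python3 -m jog '[[[3,-14,5],[0.008,0,0],50],[[3,-21,11],[0.008,0,0],50],[[3,-26,15],[0.008,0,0],50],[[3,-28,17],[0.008,0,0],50],[[3,-28,17],[0.008,0,0],50],[[3,-28,17],[0.008,0,0],50]]'
python3 place.py .599 -.332 .004 .002
```

```text
t: 15.25
tcp_pos: [0.604, -0.3383, 0.0587]
eef_rot: [0.415, 0.893, 0.154, 0.076]
contact_force: [0.3, 2.0, 3.4]
finger_gap: 0.0591
t 15.25 tcp [ 0.604  -0.3383  0.0587] gap 0.0591 F [0.3 2.  3.4]
x [0.941 0.337 0.008] y [ 0.211 -0.608  0.766] z [ 0.263 -0.719 -0.643]
q [-0.15  0.95  0.53  1.97  1.92  0.36 -1.44]
tinz [-0.002  0.002  1.   ] tin [ 0.6   -0.333  0.047]
0.004 [-0.3 -0.8 -0.7] [ 0.002 -0.001 -0.001] 0.0 0.0 [-0.15  0.95  0.52  2.02  1.91  0.35 -1.44]
0.002 [-0.4 -2.3  0.5] [ 0.002 -0.001 -0.001] 0.0 0.0 [-0.15  0.95  0.52  2.02  1.92  0.35 -1.45]
```

It is in contact (Fz went from -1.6 to +3.4) and standing. I release and back straight out.

```bash
python3 -m jog '[[[0,0,0],[0,0,0],62],[[0,0,0],[0,0,0],70],[[0,0,0],[0,0,0],80],[[0,0,0],[0,0,0],80],[[0,0,0],[0,0,0],80],[[0,0,-15],[0,0,0],80],[[0,0,-40],[0,0,0],80],[[0,0,-80],[0,0,0],80],[[0,0,-120],[0,0,0],80]]'
python3 -m jog '[[[0,38,-32],[0,0,0],80],[[0,60,-80],[0,0,0],80],[[0,80,-130],[0,0,0],80],[[0,100,-180],[0,0,0],80],[[0,120,-220],[0,0,0],80],[[0,120,-220],[0,0,0],80],[[0,120,-220],[0,0,0],80],[[0,120,-220],[0,0,0],80]]'
python3 - <<'E'
from h import *
st(); f=snap("top","topF"); g=snap("side","sideF")
a=cv2.resize(g["image"],(448,336),interpolation=3); b=cv2.resize(g["image"][240:340,290:390],(336,336),interpolation=2)
c=cv2.resize(f["image"][50:260,60:400],(408,252),interpolation=3); d=cv2.resize(f["image"][130:210,300:400],(315,252),interpolation=2)
w=np.zeros((588,784,3),np.uint8); w[:336,:448]=a; w[:336,448:]=b; w[336:,:408]=c; w[336:,408:723]=d
cv2.imwrite("pics/fin.png",w)
E
```

```text
t: 16.15
tcp_pos: [0.5717, -0.2516, 0.1363]
eef_rot: [0.415, 0.893, 0.153, 0.075]
contact_force: [0.1, -0.8, 1.3]
finger_gap: 0.0801
t: 16.95
tcp_pos: [0.5387, -0.1666, 0.3692]
eef_rot: [0.415, 0.894, 0.153, 0.075]
contact_force: [0.0, -0.1, 0.3]
finger_gap: 0.0797
t 16.95 tcp [ 0.5387 -0.1666  0.3692] gap 0.0797 F [ 0.  -0.1  0.3]
x [0.942 0.336 0.007] y [ 0.212 -0.608  0.765] z [ 0.261 -0.719 -0.644]
q [-0.57  0.32  0.54  1.91  0.91  0.9  -0.3 ]
```

View pics/fin.png

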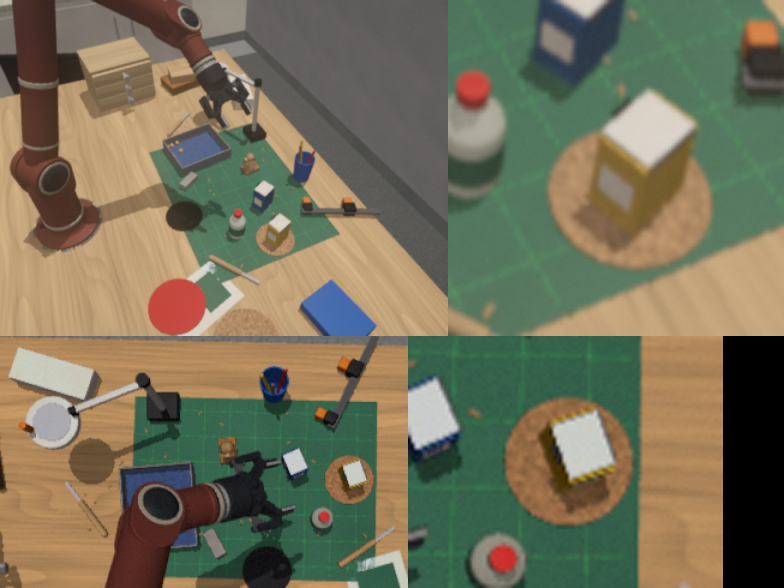

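The final view shows the tin upright with its lid shut on the small cork mat (649,165), the lamp head at (50,422) far from the tray, slugs in the tray at (175,147), and the bystanders in place. One numeric centring check, then I hand in.

Run:
```python
from h import *
f=dict(np.load("pics/topF.npz"));g=dict(np.load("pics/sideF.npz"))
t=(ray(f,355.9,164.0,.09)+ray(g,349.8,278.7,.09))/2; m=ray(f,350.8,169.4,.004)
print(ray(f,355.9,164.0,.09),ray(g,349.8,278.7,.09),m,"offset mm",np.hypot(*(t-m)[:2])*1000)
if np.hypot(*(t-m)[:2])<.012: print(ctrl.finish_job())
```

```text
[ 0.60424947 -0.33273049  0.09      ] [ 0.6012564  -0.33545701  0.09      ] [ 0.59951499 -0.33057432  0.004     ] offset mm 4.782325905639061
the job is handed in; nothing more can be done
None
```

I completed the job in about 17 s of the 72 s allowed and handed it in.

- **Lamp:** I pinched the knob and swung the arm to about 1.17 rad. The head ended at about (0.68, 0.34) m, well clear of the tray's nearest corner at about (0.61, 0.24) m.
- **Pour:** I turned the yellow tin over above the tray. I counted all five slugs in the tray before turning the tin back. The final pictures still show slugs there, but the arm hid part of the tray, so I did not count them again.
- **Placing:** The empty tin stands upright with its lid shut on the small cork mat. The images put it about 5 mm from the mat's centre, and the two cameras differ by about 4 mm. The hand pose at release gave about 1 mm.
- **Other objects:** The final pictures show nothing else moved, and the gripper touching nothing. I judged this by eye and did not measure the other objects again.

No check failed. The highest wrist force I read was about 8 N, and forces were read only at the end of each move.

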